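Fit a retaining ring on a mixer drive shaft with circlip pliers

ROBOT

A 6-joint arm with a two-finger parallel gripper is mounted at the origin on the work surface. World frame = base frame: x ahead of the robot, y to its left, z up, the work surface at z = 0. Lengths are in m, angles in rad, forces in N, time in s.
With the tool pointing down it reaches from about 0.375 to 0.925 m from the base axis. Payload 5.7 kg.
Tool frame: the origin (TCP) lies midway between the tips of the shut fingers; the grasp point (between the pads) lies 19 mm behind it; z points along the fingers, y is the line along which they close (so a half turn about z gives the same grasp; the last joint's range is limited). The gripper opens to 88 mm and grips with 3 to 60 N. Pads are 20 mm wide; open, the fingers measure 115 mm over their backs; the gripper's body (75 mm by 178 mm) begins 61 mm behind the grasp point.
Start: joints at [1.028, 0.359, 1.51, -0, 1.272, -0.115], TCP at [0.249, 0.546, 0.223] pointing down, gripper open.
Joint ranges: [-2.97, 2.97], [-1.01, 2.36], [0.21, 2.38], [-0.96, 4.11], [0.2, 2.71], [-2.98, 2.98]. Speed limits (rad/s): [2.39, 2.39, 3.14, 3.14, 3.14, 3.14].

INTERFACE

Orientations are given as a unit quaternion [x, y, z, w].
In Python, from bench import move_ptp, servo_line, goto_joints, move_gripper, sleep, inverse_kinematics, capture, PlanningError, close_job, spot_in, silhouettes, current_clock, current_joint_pos, current_qvel, current_joint_torque, current_position, current_orientation, current_force, current_torque, current_finger_gap, current_grip_force gives the robot as it stands. Calls block until the motion is done:
- move_ptp(position, orientation): joint-space move of the TCP to a pose.
- servo_line(position, orientation=None, rate=0.15, contact_N=None): straight line of the TCP; orientation=None keeps the orientation; rate is the mean speed in m/s. With contact_N (N) it stops when the force on the tool has changed by that much, and returns True; else False.
- goto_joints(angles): joint-space move.
- move_gripper(opening): finger opening in m; the grip force is fixed at half the most; returns when the fingers have stopped.
- sleep(seconds).
- inverse_kinematics(position, orientation): joint angles nearest the present ones, or None.
- capture(name): name is "scene" or "top" or "wrist"; returns a dict with "image" (420x560x3 uint8, blue, green, red), "range_z" (420x560 float32, m along the optical axis (not along the pixel's ray), 0 where there is no reading), "intrinsics" (3x3 intrinsics, pixels), "R" (3x3) and "t" (3): a world point X has camera coordinates R X + t. Camera axes: x right, y down, z forward; pixel columns grow to the right and rows downward; lengths in m; the calibration is good to about 2 mm. A picture is of the moment at which its call begins.
A pose or a line that the arm cannot do raises PlanningError and nothing moves.
- close_job(): hands the job in; it is judged then, once.
Trained networks look in the newest picture that a camera, given by its name, has taken for a name from the list of things; names that differ only in an ending like _2 or _b are one class to them, and where a whole thing is asked for, a point or a joint stands for the part that bears it (a point fixed in the world has none). Each returns a list of dicts, best first, with "conf" (0 to 1); they miss things now and then, are a little off and sometimes report something else, mostly with a low value. They report only what shows in the picture. A call takes as long as a camera call.
- spot_in(camera, query): "xy" ([column, row] in pixels, amid what is visible of it).
- silhouettes(camera, query): "region" (420x560 bool, what is visible of it) and "xy" ([column, row] in pixels, amid what is visible of it).
Readings, each from a call of its own:
- current_clock(): time.
- current_joint_pos(): joint angles.
- current_qvel(): joint speeds.
- current_joint_torque(): joint torques, N m.
- current_position(): TCP position.
- current_orientation(): TCP orientation.
- current_force(): force on the tool from outside, world axes, zero at the start.
- current_torque(): the same for the moment, N m.
- current_finger_gap(): finger opening in m.
- current_grip_force(): force on a finger pad.
Only numpy, scipy, OpenCV 4.12 (cv2) and the standard library are available. Lean on these libraries where they do the work, as an engineer would, in place of code of your own. Each camera call takes 0.05 s, during which the arm holds its last target. There are 200 camera calls.

TASK

The mixer's drive gear needs its retaining ring back: take the circlip pliers out of their wooden stand, pick the ring up from the blue mat by its two eyes, spread it with the pliers until it passes over the end of the shaft, and with it press the beige gear gently down against its spring until the groove is clear, then let the ring close fully in the groove. Work with feeling: do not over-stretch the ring (a gap of more than 50 mm between the eye centres ruins it) and never press on the gear with more than 25 N. Then stand the pliers upright in their stand again and leave everything else on the bench alone.

Things in the scene. Friction and masses are not known exactly. Their poses are not given: they have to be found in the camera images.
- pliers_grip (a point): Circlip pliers, steel, red grips, 172 mm long, 170 g, standing tips down in the stand. Point on their middle line, 140 mm above the pin ends, 70 above the pivot, between the grips' bellies: 60 mm apart over the outer faces at rest, 22 tall, 20 wide, leaning out 0.03 rad at the top. z: tips to handles; y: handle to handle. Guards jut out 32 mm either side from 21 mm below; handles end 32 mm above.
- pliers_spread (a joint): Angle between the pliers' halves, rad: 0 at rest, stop at 0.5; also read while held. Squeezing the handles SPREADS the tips, as much each side as the handles move in: each pin is 10.3 + 35 x angle mm from the middle. A spring pushes each handle out with 20 N at 0, 23 N at 0.4; a ring on the tips adds its force. At 0.4 the pins have swung up 3 mm and the bellies 4 mm relative to the pivot.
- pliers_tip_r (a point): End of the pin of the pliers' -y jaw (10.3 mm from the middle line at rest). Each jaw ends in a round-ended pin 2.5 mm in diameter and 2.8 mm long, pointing down, under a flat shoulder of 8 x 5.4 mm.
- pliers_tip_l (a point): End of the pin of the +y jaw.
- ring: Dark steel retaining ring for the shaft's outside, 3.2 mm thick, 24 g, flat on the 2 mm mat. Origin: centre of its circle, at its underside; x points to the gap between the lugs. Closed: 35.6 mm inside (wider at the back), 46 outside. It flexes about a point 22.8 mm back (-x) of the centre; this frame is that of the -y arm, so it turns by half the spread.
- ring_spread (a joint): How far the ring's two arms are opened, rad: 0 closed, as it lies; eye centres 23 + 47 x angle mm apart. Springs shut with 10 N at the eyes at 0, 12 N at 0.4. It just passes the 40 mm shaft at 0.30 and has 1 mm to spare at 0.42; it is ruined beyond 0.57 (eyes 50 mm apart).
- ring_eye_l (a point): Centre of the eye in the +y lug, at the ring's top face: a square hole of 5 mm right through a lug of 9.4 mm. Closed ring: 24 mm ahead (x) of the centre and 11.5 mm to +y.
- ring_eye_r (a point): The same for the eye of the -y lug (24 mm ahead, 11.5 mm to -y).
- shaft_top (a point): Centre of the top end of the upright steel drive shaft of the aluminium gear case (160 x 104 mm). From the top down: lead-in cone 33 to 40 mm in diameter, 4.5 mm long; land 40 mm in diameter, 6 mm long; groove 34.4 mm in diameter, 5.2 mm wide; then 40 mm again.
- groove (a point): Centre of the groove on the shaft's axis, half-way up its 5.2 mm, 13.1 mm below the shaft's top. In place, the ring's underside is about 0.6 mm below this point.
- gear (a joint): How far the beige gear on the shaft is pressed down, m: 0 at rest, stop at 0.006. A wave spring pushes it up with 2 N at 0, 6 N at 0.002, 10 N at 0.004. At 0 it covers the lower 4 mm of the groove; the ring can close in the groove only with the gear between 0.002 and 0.004 down, and then keeps it about 0.002 down.
- gear_face (a point): Centre of the gear's flat upper face (68 mm in diameter) on the shaft's axis; at rest 11.7 mm below the shaft's top; moves with the gear.
- stand_mouth (a point): Pliers' wooden stand (block 44 x 72 mm, 62.5 high): centre of its top, over the slot. Slot 12 mm wide along x; along y 36 mm in the upper 3 mm, 30 below; 56 deep; z up. The pliers' y lies along the slot's y; their shoulders (44 mm along y, 54 mm above the pin ends) rest on the top, the grip point 86 mm above it.
- washer: Loose steel washer, 42 mm, on the far edge of the mat. Leave it.
- bush: Loose brass bush, 22 mm, on the far edge of the mat. Leave it.
- spare_gear: Spare beige gear, 66 mm. Leave it.
- cutters: Side cutters with a red and a blue grip. Leave them.
- screwdriver: Yellow screwdriver. Leave it.
- cap: White plastic cap, 44 mm. Leave it.
- grease: Small white jar with a blue lid, 50 mm. Leave it.

How it is judged:
On the way, in this order (a step that is already met when the one before it is completed fails the run):
1. The ring hangs on the plier tips, clear of the mat (height (world z) of ring above 0.02 m and contact force between pliers and ring above 0.5 N and contact force between the fingers and ring below 0.1 N), for 0.2 s.
2. The ring, held open by the pliers, is around the land of the shaft (value of joint ring_spread above 0.2 rad and value of joint pliers_spread above 0.15 rad and horizontal distance between ring and groove below 0.01 m and z of ring in the frame of shaft_top below -0.007 m and contact force between pliers and ring above 0.5 N), for 0.1 s.
3. The ring has closed in the groove: shut to within 0.08 rad, centred within 3 mm, level, at the groove's height, holding the gear down by more than 1 mm (value of joint ring_spread below 0.08 rad and horizontal distance between ring and groove below 0.003 m and z of ring in the frame of groove between -0.0035 and 0.001 m and angle between ring's own z axis and vertical below 0.08 rad and value of joint gear above 0.001 m), for 0.2 s.
At the end, for the whole second after the job is handed in: The ring is closed in the groove (spread < 0.08 rad, within 3 mm of the axis, underside 3.5 mm below to 1 mm above the groove's middle, level to 0.08 rad), holding the gear down > 1 mm; the pliers stand released in their stand, grip < 90 mm above its top, 12 mm off centre, 0.12 rad tilt at most (all of step 3 and z of pliers_grip in the frame of stand_mouth below 0.09 m and horizontal distance between pliers_grip and stand_mouth below 0.012 m and angle between pliers_grip's own z axis and vertical below 0.12 rad and linear speed of pliers below 0.02 m/s and contact force between the fingers and pliers below 0.1 N and contact force between pliers and ring below 0.05 N); the robot touches nothing.
It fails at once if The ring is over-stretched: opened beyond 0.57 rad (eye centres 50 mm apart) (value of joint ring_spread above 0.57 rad).
It fails at once if The gear is pressed by the ring or the pliers with more than 25 N (contact force between any of ring, pliers and gear above 25 N).
It fails at once if Something else on the bench is moved by more than 30 mm (distance of any of washer, bush, spare_gear, cutters, screwdriver, cap, grease from where it was at the start of the episode above 0.03 m).
It also fails if it takes over 72 s, if anything falls off the work surface, if the arm or the gripper's body presses on something with over 40 N, if the wrist force passes 120 N, or if a joint passes its speed limit or range.

## Working session

There is one attempt and no reset: what is moved stays moved. The work goes in short steps, each a Python script; the robot and the scene stay as the last script left them, time stands still between calls to the robot, and variables do not carry over. Pictures are saved under pics/ and viewed, at most 10 in all, crops included, and the job is handed in when it is done.

```bash
ls; mkdir -p pics; cat > h.py <<'E'
import numpy as np, cv2
from bench import *
def unproj(c,u,v,z):
    K=c["intrinsics"]; p=np.array([(u-K[0,2])/K[0,0]*z,(v-K[1,2])/K[1,1]*z,z])
    return c["R"].T@(p-c["t"])
def cloud(c,mask=None):
    z=c["range_z"]; m=z>0
    if mask is not None: m&=mask
    v,u=np.nonzero(m); K=c["intrinsics"]; zz=z[m]
    p=np.stack([(u-K[0,2])/K[0,0]*zz,(v-K[1,2])/K[1,1]*zz,zz],1)
    return (p-c["t"])@c["R"], u, v
def proj(c,X):
    p=c["R"]@np.asarray(X)+c["t"]; q=c["intrinsics"]@p; return q[:2]/q[2]
def ray(c,u,v,h):
    "pixel ray cut with plane z=h"
    K=c["intrinsics"]; d=c["R"].T@np.array([(u-K[0,2])/K[0,0],(v-K[1,2])/K[1,1],1]); o=-c["R"].T@c["t"]
    return o+d*(h-o[2])/d[2]
E
python3 - <<'E'
from h import *
for n in("top","scene"):
    c=capture(n); cv2.imwrite(f"pics/{n}0.png",c["image"])
    print(n,(-c["R"].T@c["t"]).round(3),c["R"][2].round(2),c["intrinsics"][0,0])
    for q in("pliers_grip","ring","ring_eye_l","ring_eye_r","shaft_top","gear_face","stand_mouth","gear"):
        r=spot_in(n,q)[:2]
        for d in r:
            u,v=d["xy"]; z=c["range_z"][int(round(v)),int(round(u))]
            print(q,round(d["conf"],2),np.round(d["xy"],1),unproj(c,u,v,z).round(4))
print(current_orientation())
E
```

```text
pics
top [ 0.468 -0.019  0.87 ] [ 0.17 -0.01 -0.99] 397.5970075449998
pliers_grip 0.84 [165.7 250.8] [0.5139 0.2092 0.1013]
ring 0.49 [288.5 266.5] [ 0.49   -0.028   0.0065]
ring_eye_l 0.63 [270.  258.3] [0.5069 0.0122 0.0059]
ring_eye_r 0.63 [270.  258.3] [0.5069 0.0122 0.0059]
shaft_top 0.87 [391.4 259.5] [ 0.5051 -0.2312  0.0778]
shaft_top 0.44 [263.2 145.4] [0.7564 0.0327 0.0184]
stand_mouth 0.7 [360.  131.4] [ 0.7964 -0.1859  0.0106]
stand_mouth 0.68 [189.9 254.9] [0.5086 0.1713 0.0639]
gear 0.66 [388.2 260.1] [ 0.5042 -0.2272  0.0685]
scene [ 1.035 -0.532  0.787] [-0.44  0.55 -0.71] 486.1749418183224
pliers_grip 0.88 [320.1 146. ] [0.5146 0.2106 0.1124]
ring 0.67 [315.8 145.2] [0.528  0.1748 0.1414]
ring 0.67 [276.9 299.5] [ 0.6665 -0.1171  0.0029]
ring_eye_l 0.51 [251.6 219.5] [0.4801 0.0104 0.0038]
ring_eye_r 0.51 [251.6 219.5] [0.4801 0.0104 0.0038]
shaft_top 0.93 [170.1 291.3] [ 0.54   -0.2636  0.0705]
gear_face 0.57 [169.7 286. ] [ 0.5279 -0.255   0.0671]
stand_mouth 0.78 [315.6 183.9] [0.5386 0.1684 0.0388]
stand_mouth 0.64 [317.1 143.7] [0.4165 0.3357 0.0014]
gear 0.65 [166.7 287.2] [ 0.5262 -0.2605  0.0676]
[ 2.12284442e-01  9.77207918e-01 -2.99336858e-05 -1.01891567e-05]
```

View pics/top0.png

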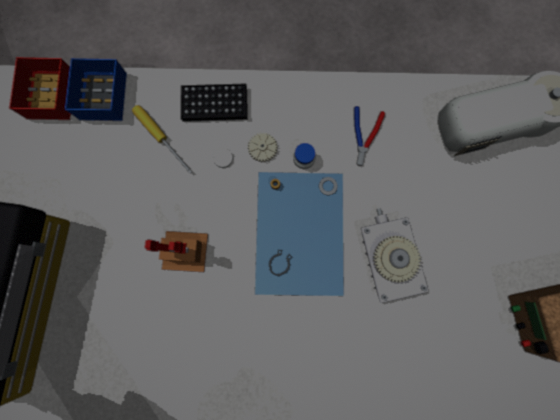

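View pics/scene0.png

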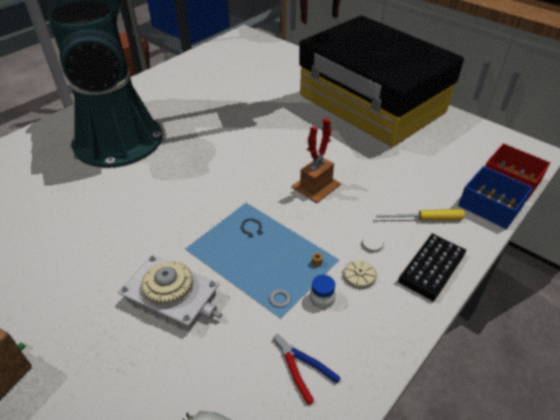

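The top view shows pliers and stand near (165–190, 250), the ring centred near (280, 264) with its gap facing up and right (lugs at 279,252 and 290,258), and the shaft near (400, 258). The scene view agrees. Next I take close wrist views.

```bash
cat >> h.py <<'E'
from scipy.spatial.transform import Rotation as Ro
def down(psi):
    "tool down, tool y at angle psi from world y"
    return (Ro.from_euler('z',psi)*Ro.from_quat([0,1,0,0])).as_quat()
E
python3 - <<'E'
from h import *
c=capture("top")
for n,(u,v,h) in dict(ring=(280,264,.005),shaft=(400,258,.079),stand=(187,250,.0625)).items():
    print(n,ray(c,u,v,h).round(4))
    p=ray(c,u,v,h)
    move_ptp([p[0]-0.03,p[1],0.27],down(0)) if n!="stand" else move_ptp([p[0]-0.03,p[1],0.33],down(0))
    w=capture("wrist"); np.savez(f"{n}.npz",**w); cv2.imwrite(f"pics/w_{n}.png",w["image"])
    print(current_position(),(-w["R"].T@w["t"]).round(3),w["R"][2].round(2),w["intrinsics"][0,0],proj(w,p))
    for q in dict(ring=["ring","ring_eye_l","ring_eye_r"],shaft=["shaft_top","gear_face"],stand=["stand_mouth","pliers_grip"])[n]:
        for d in spot_in("wrist",q)[:2]: print(q,round(d["conf"],2),np.round(d["xy"],1),ray(w,*d["xy"],dict(ring=.0052,shaft=.079,stand=.0625)[n]).round(4))
a=[cv2.imread(f"pics/w_{n}.png") for n in("ring","shaft","stand")]
a=[cv2.resize(x,(400,300)) for x in a]
cv2.imwrite("pics/three.png",np.vstack([np.hstack(a[:2]),np.hstack([a[2],a[2]*0])]))
print(current_clock())
E
```

```text
ring [ 0.4951 -0.0096  0.005 ]
[ 0.46522052 -0.00898362  0.26995256] [ 0.382 -0.009  0.432] [ 0.3   0.   -0.96] 304.74029542692585 [280.68056938 195.82972801]
ring 0.72 [284.  207.6] [ 0.5129 -0.0047  0.0052]
ring_eye_l 0.84 [274.  195.1] [ 0.494  -0.0193  0.0052]
ring_eye_l 0.44 [297.1 204.1] [0.5075 0.0144 0.0052]
ring_eye_r 0.84 [274.  195.1] [ 0.494  -0.0193  0.0052]
ring_eye_r 0.44 [297.1 204.1] [0.5075 0.0144 0.0052]
shaft [ 0.5083 -0.248   0.079 ]
[ 0.47826593 -0.24651593  0.26993183] [ 0.395 -0.247  0.432] [ 0.3   0.   -0.96] 304.74029542692585 [279.94195147 211.6347612 ]
shaft_top 0.7 [459.1 194.2] [ 0.4863 -0.0336  0.079 ]
shaft_top 0.55 [280.5 194.9] [ 0.4872 -0.2474  0.079 ]
gear_face 0.55 [280.4 190.7] [ 0.4821 -0.2475  0.079 ]
stand [0.5185 0.178  0.0625]
[0.48875545 0.17707447 0.32977691] [0.406 0.178 0.492] [ 0.3  -0.   -0.96] 304.74029542692585 [281.76220016 195.35343951]
stand_mouth 0.89 [295.  178.2] [0.4931 0.197  0.0625]
pliers_grip 0.8 [299.3 202.5] [0.5293 0.2037 0.0625]
pliers_grip 0.69 [177.7 183.3] [0.5005 0.0282 0.0625]
6.125
```

View pics/three.png

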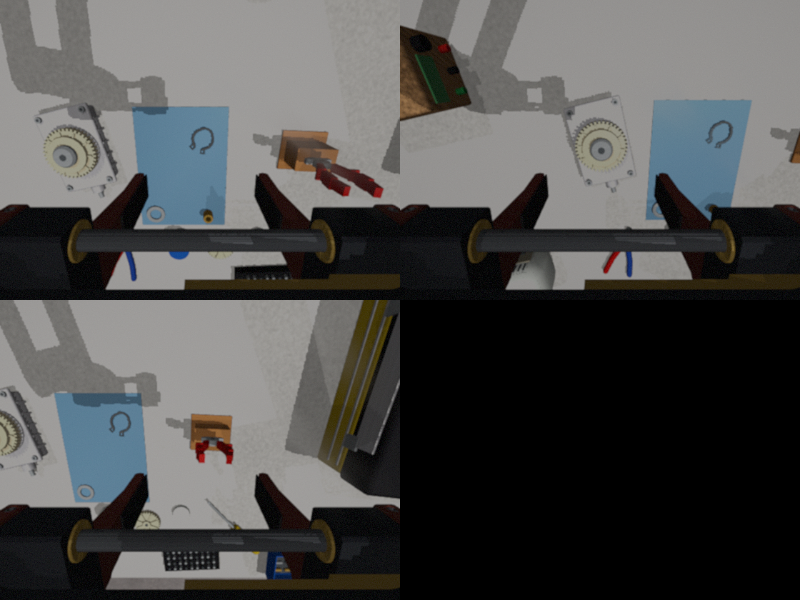

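The wrist views place the ring at about (202, 140) in the first panel, the shaft at (600, 150) in the second, and the stand and red grips at (212, 435) in the third. I fit their positions from the depth data.

```bash
python3 - <<'E'
from h import *
def near(P,x,y,r,z0,z1): 
    m=(np.hypot(P[:,0]-x,P[:,1]-y)<r)&(P[:,2]>z0)&(P[:,2]<z1); return P[m]
import sys
T=capture("top"); PT=cloud(T)[0]
S=dict(np.load("shaft.npz")); R=dict(np.load("ring.npz")); D=dict(np.load("stand.npz"))
for nm,P in(("wrist",cloud(S)[0]),("top",PT)):
    Q=near(P,.497,-.245,.06,.03,.12)
    h,e=np.histogram(Q[:,2],np.arange(.03,.1,.002)); print(nm,list(zip(e.round(3)[h>15],h[h>15])))
    zt=np.percentile(Q[:,2],99.5); A=Q[Q[:,2]>zt-.0025]; G=Q[(Q[:,2]<zt-.008)&(Q[:,2]>zt-.018)]
    print(" top z",np.median(A[:,2]).round(4),cv2.minEnclosingCircle(A[:,:2].astype(np.float32)),cv2.minEnclosingCircle(G[:,:2].astype(np.float32)),np.median(G[:,2]).round(4))
for nm,P in(("wrist",cloud(D)[0]),("top",PT)):
    A=near(P,.52,.178,.06,.058,.067); print(nm,"stand",len(A),np.median(A[:,2]).round(4),A.min(0).round(4),A.max(0).round(4),cv2.minAreaRect(A[:,:2].astype(np.float32)))
    B=near(P,.52,.178,.09,.12,.2); print(" grips",len(B),B.min(0).round(4),B.max(0).round(4),B.mean(0).round(4),cv2.minAreaRect(B[:,:2].astype(np.float32)))
c=R; im=cv2.resize(c["image"][150:240,240:330],None,fx=6,fy=6,interpolation=cv2.INTER_CUBIC)
t=cv2.resize(T["image"][230:290,250:310],None,fx=4,fy=4,interpolation=cv2.INTER_CUBIC)
o=np.zeros((540,790,3),np.uint8); o[:,:540]=im; o[:240,545:785]=t; cv2.imwrite("pics/ringcrop.png",o)
for n in("top",):
    for q in("ring",):
        for d in silhouettes(n,q)[:2]:
            v,u=np.nonzero(d["region"]); print(q,d["conf"],len(u),u.min(),u.max(),v.min(),v.max())
E
```

```text
Traceback (most recent call last):
IndexError: boolean index did not match indexed array along axis 0; size of axis is 35 but size of corresponding boolean axis is 34
```

```bash
cat > m.py <<'E'
from h import *
def near(P,x,y,r,z0,z1): 
    m=(np.hypot(P[:,0]-x,P[:,1]-y)<r)&(P[:,2]>z0)&(P[:,2]<z1); return P[m]
T=capture("top"); PT=cloud(T)[0]
S=dict(np.load("shaft.npz")); R=dict(np.load("ring.npz")); D=dict(np.load("stand.npz"))
for nm,P in(("wrist",cloud(S)[0]),("top",PT)):
    Q=near(P,.503,-.245,.06,.03,.12)
    h,e=np.histogram(Q[:,2],np.arange(.03,.1,.002)); print(nm,[(a.round(3),b) for a,b in zip(e,h) if b>15])
    zt=np.percentile(Q[:,2],99.5); A=Q[Q[:,2]>zt-.0025]; G=Q[(Q[:,2]<zt-.008)&(Q[:,2]>zt-.018)]
    print(" top z",np.median(A[:,2]).round(4),cv2.minEnclosingCircle(A[:,:2].astype(np.float32)),cv2.minEnclosingCircle(G[:,:2].astype(np.float32)),np.median(G[:,2]).round(4))
for nm,P in(("wrist",cloud(D)[0]),("top",PT)):
    A=near(P,.52,.178,.06,.058,.067); print(nm,"stand",len(A),np.median(A[:,2]).round(4),A.min(0).round(4),A.max(0).round(4),cv2.minAreaRect(A[:,:2].astype(np.float32)))
    B=near(P,.52,.178,.09,.12,.2); print(" grips",len(B),B.min(0).round(4),B.max(0).round(4),B.mean(0).round(4),cv2.minAreaRect(B[:,:2].astype(np.float32)))
im=cv2.resize(R["image"][150:240,240:330],None,fx=6,fy=6,interpolation=cv2.INTER_CUBIC)
t=cv2.resize(T["image"][230:290,250:310],None,fx=4,fy=4,interpolation=cv2.INTER_CUBIC)
o=np.zeros((540,790,3),np.uint8); o[:,:540]=im; o[:240,545:785]=t; cv2.imwrite("pics/ringcrop.png",o)
E
python3 m.py
```

```text
wrist [(np.float64(0.036), np.int64(547)), (np.float64(0.038), np.int64(1043)), (np.float64(0.04), np.int64(56)), (np.float64(0.042), np.int64(29)), (np.float64(0.048), np.int64(36)), (np.float64(0.05), np.int64(30)), (np.float64(0.052), np.int64(37)), (np.float64(0.054), np.int64(40)), (np.float64(0.056), np.int64(50)), (np.float64(0.058), np.int64(493)), (np.float64(0.06), np.int64(952)), (np.float64(0.062), np.int64(134)), (np.float64(0.064), np.int64(37)), (np.float64(0.066), np.int64(429)), (np.float64(0.068), np.int64(911)), (np.float64(0.07), np.int64(31)), (np.float64(0.074), np.int64(43)), (np.float64(0.076), np.int64(104)), (np.float64(0.078), np.int64(338)), (np.float64(0.08), np.int64(311))]
 top z 0.08 ((0.5063633322715759, -0.24696673452854156), 0.018733980134129524) ((0.5066454410552979, -0.2461245208978653), 0.041584815829992294) 0.0683
top [(np.float64(0.034), np.int64(41)), (np.float64(0.036), np.int64(232)), (np.float64(0.038), np.int64(381)), (np.float64(0.04), np.int64(122)), (np.float64(0.042), np.int64(20)), (np.float64(0.048), np.int64(17)), (np.float64(0.05),
[... 688 characters left out ...]
.4944 0.1636 0.058 ] [0.5398 0.2352 0.067 ] ((0.5176838636398315, 0.19938689470291138), (0.07186271250247955, 0.0438905730843544), 87.63597106933594)
 grips 727 [0.5062 0.1669 0.1201] [0.5281 0.2319 0.1829] [0.5144 0.1984 0.1564] ((0.5172975063323975, 0.19929802417755127), (0.06486933678388596, 0.020163116976618767), 87.91632080078125)
top stand 219 0.0626 [0.4965 0.1615 0.0583] [0.5406 0.1842 0.067 ] ((0.5185167789459229, 0.17291869223117828), (0.02188662812113762, 0.043964140117168427), 88.23152923583984)
 grips 23 [0.5107 0.1656 0.1234] [0.5273 0.2273 0.1824] [0.5178 0.1954 0.1524] ((0.5193252563476562, 0.19640909135341644), (0.061686307191848755, 0.016597125679254532), 89.35153198242188)
```

View pics/ringcrop.png

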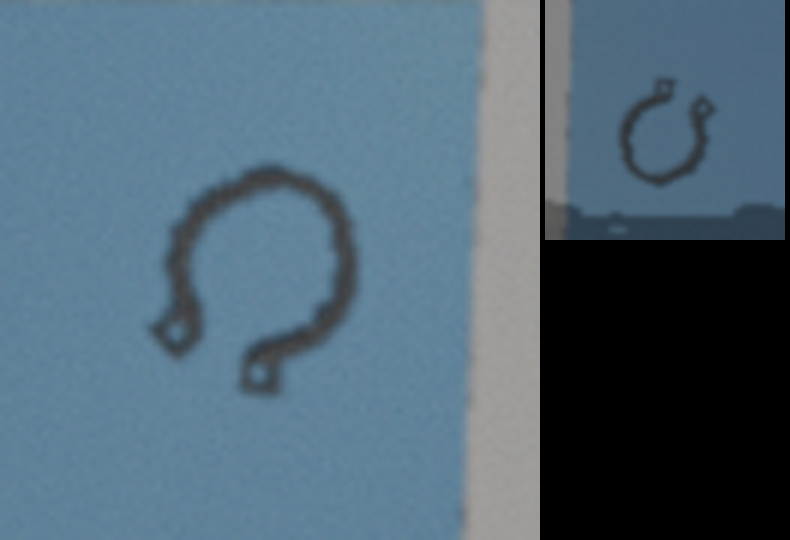

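The wrist crop shows the eyes at (177, 330) and (259, 372), and the top crop at (119, 88) and (158, 108). That is good enough to start. I fetch the pliers now.

```bash
python3 - <<'E'
from h import *
w=dict(np.load("ring.npz")); T=capture("top")
for c,e in((w,[(269.1,204.6),(283.1,211.6)]),(T,[(279.4,251.6),(289.1,256.6)])):
    a,b=[ray(c,*x,.0052) for x in e]; print(a.round(4),b.round(4),np.linalg.norm(a-b).round(4))
q=down(-.035); P=np.array([.5175,.1994,.205])
move_ptp(P,q); servo_line([P[0],P[1],.1305],q,rate=.1)
print(current_position().round(4) if hasattr(current_position(),'round') else current_position(),current_force())
for g in(.062,.0595):
    move_gripper(g); print(g,current_finger_gap(),current_grip_force(),current_force(),current_torque())
f0=np.array(current_force())
servo_line([P[0],P[1],.15],q,rate=.08); print(np.array(current_force()),current_finger_gap())
servo_line([P[0],P[1],.21],q,rate=.15); print(np.array(current_force()),current_finger_gap(),current_clock())
move_gripper(.0576); print(current_finger_gap(),current_grip_force())
E
```

```text
[ 0.5083 -0.0265  0.0052] [ 0.519  -0.006   0.0052] 0.0231
[ 0.5217 -0.0078  0.0052] [ 0.5113 -0.029   0.0052] 0.0236
[0.5181 0.1995 0.1312] [-0.2617074  -0.09018603  0.20670336]
0.062 0.06235574726001967 7.1806795176598825e-06 [-0.33961247 -0.16590511 -0.15486189] [-0.00305477 -0.02146421  0.02138165]
0.0595 0.05982427854410945 17.900891304016113 [-0.38071623 -0.44205109  0.91326319] [-0.09903056  0.00068994 -0.00309775]
[-0.3279928   0.86995031 -2.04293019] 0.060063138048790786
[-0.74321684  0.93007167 -2.48170879] 0.05985929222337509 9.5333
0.05799731735890503 17.98953026533127
```

```bash
python3 - <<'E'
from h import *
q=down(-.47)
move_ptp([.515,-.017,.165],q); servo_line([.515,-.017,.145],q,rate=.08)
w=capture("wrist"); np.savez("hold.npz",**w); cp=np.array(current_position()); print(cp,current_finger_gap(),current_grip_force(),current_clock())
R=Ro.from_quat(current_orientation()).as_matrix()
for s in(-1,1):
    print("pin pred",proj(w,cp+R@[0,s*.0113,.1202]).round(1))
for q_ in("ring_eye_l","pliers_tip_l"):
    for d in spot_in("wrist",q_)[:3]: print(q_,round(d["conf"],2),np.round(d["xy"],1),ray(w,*d["xy"],.0052).round(4))
cv2.imwrite("pics/hold.png",cv2.resize(w["image"][140:260,200:360],None,fx=5,fy=5,interpolation=cv2.INTER_CUBIC))
E
```

```text
[ 0.51514612 -0.01628523  0.14506559] 0.05787202893742479 17.991996109485626 11.125
pin pred [270.  204.9]
pin pred [293.4 204.9]
ring_eye_l 0.79 [300.4 167.2] [0.4938 0.0154 0.0052]
ring_eye_l 0.7 [301.  170.5] [0.497  0.0145 0.0052]
ring_eye_l 0.24 [318.4 260.6] [ 0.5951 -0.0117  0.0052]
pliers_tip_l 0.82 [292.8 251.3] [ 0.5725 -0.0318  0.0052]
pliers_tip_l 0.78 [319.4 262.5] [ 0.5977 -0.0117  0.0052]
pliers_tip_l 0.53 [ 63.9 261.1] [ 0.47   -0.2606  0.0052]
```

View pics/hold.png

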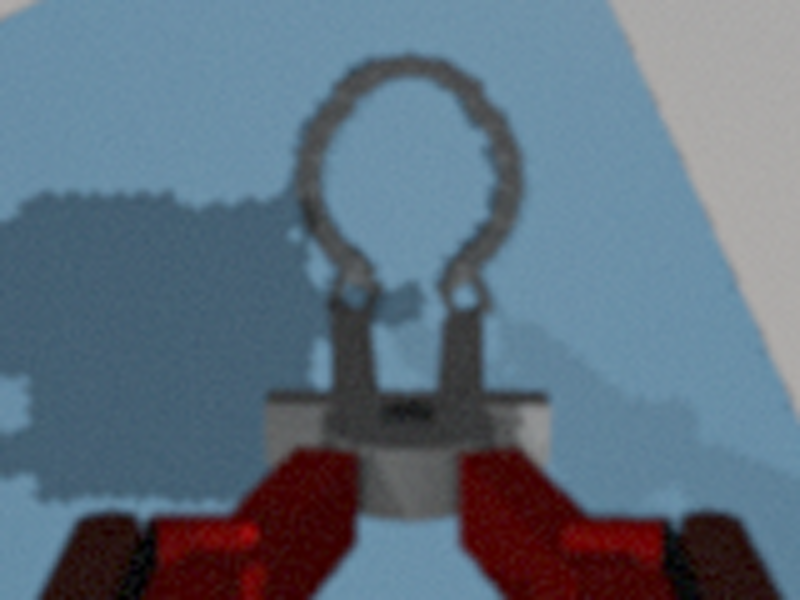

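The crop shows the eyes at (353, 293) and (465, 293), with the jaws directly behind them at columns 353 and 462. The yaw and sideways alignment are good. I measure the fore-aft offset and the pin spacing numerically.

```bash
cat >> h.py <<'E'
def tool(): return np.array(current_position()),Ro.from_quat(current_orientation()).as_matrix()
def jaws(w,cp,R,lo=.085,hi=.119):
    P,u,v=cloud(w); Q=(P-cp)@R
    m=(abs(Q[:,0])<.012)&(abs(Q[:,1])<.035)&(Q[:,2]>lo)&(Q[:,2]<hi); return Q[m],u[m],v[m]
def jawrep(w,cp,R):
    Q,u,v=jaws(w,cp,R)
    for s in(-1,1):
        A=Q[Q[:,1]*s>0]
        if len(A)<10: print("few",len(A)); continue
        L=A[A[:,2]>A[:,2].max()-.012]
        print("jaw",s,len(A),"zmax %.4f y %.4f..%.4f med %.4f x %.4f"%(A[:,2].max(),L[:,1].min(),L[:,1].max(),np.median(L[:,1]),np.median(L[:,0])))
E
python3 - <<'E'
from h import *
w=dict(np.load("hold.npz")); cp,R=tool()
jawrep(w,cp,R)
for e in((270.2,198.2),(292.6,198.2)):
    X=ray(w,*e,.0052); print("eye",X.round(4),((X-cp)@R).round(4))
for s in(-1,1): print("shoulder front pred",proj(w,cp+R@[.0027,s*.0105,.1174]).round(1))
for g in(.0560,):
    move_gripper(g); print(current_finger_gap(),current_grip_force(),current_force())
    w=capture("wrist"); np.savez("hold2.npz",**w); jawrep(w,cp,R)
    Q,u,v=jaws(w,cp,R,.09,.121)
    for r in range(198,208): print(r,sorted(u[v==r])[:1],sorted(u[v==r])[-1:],len(u[v==r]))
E
```

```text
jaw -1 88 zmax 0.1183 y -0.0146..-0.0070 med -0.0112 x 0.0046
jaw 1 94 zmax 0.1179 y 0.0059..0.0135 med 0.0098 x 0.0045
eye [ 0.5086 -0.0262  0.0052] [ 0.0019 -0.0116  0.1402]
eye [ 0.5189 -0.0057  0.0052] [0.002  0.0114 0.1402]
shoulder front pred [270.5 203.7]
shoulder front pred [292.5 203.7]
0.056189097074741026 18.868813812732697 [-0.63112842  0.1342956  -1.2577873 ]
jaw -1 95 zmax 0.1171 y -0.0162..-0.0085 med -0.0124 x 0.0037
jaw 1 94 zmax 0.1172 y 0.0061..0.0139 med 0.0101 x 0.0036
198 [] [] 0
199 [] [] 0
200 [] [] 0
201 [] [] 0
202 [np.int64(266)] [np.int64(296)] 11
203 [np.int64(265)] [np.int64(297)] 18
204 [np.int64(265)] [np.int64(297)] 18
205 [np.int64(265)] [np.int64(297)] 18
206 [np.int64(265)] [np.int64(297)] 18
207 [np.int64(265)] [np.int64(297)] 17
```

```bash
python3 - <<'E'
from h import *
cp,R=tool(); q=current_orientation()
t=np.array([.51515,-.0163,0])+R@[.0007,.0006,0]; t[2]=.1285
servo_line(t,q,rate=.04); cp,R=tool(); print(t,cp)
w=capture("wrist"); np.savez("hold3.npz",**w); jawrep(w,cp,R)
Q,u,v=jaws(w,cp,R,.09,.121)
for r in range(198,207): print(r,sorted(u[v==r])[:1],sorted(u[v==r])[-1:],len(u[v==r]))
cv2.imwrite("pics/hold3.png",cv2.resize(w["image"][170:230,240:320],None,fx=10,fy=10,interpolation=cv2.INTER_CUBIC))
E
```

```text
[ 0.51479773 -0.015448    0.1285    ] [ 0.51460758 -0.01539958  0.12819747]
jaw -1 96 zmax 0.1166 y -0.0158..-0.0081 med -0.0120 x 0.0036
jaw 1 93 zmax 0.1171 y 0.0067..0.0143 med 0.0106 x 0.0034
198 [] [] 0
199 [] [] 0
200 [] [] 0
201 [] [] 0
202 [np.int64(266)] [np.int64(296)] 12
203 [np.int64(265)] [np.int64(297)] 18
204 [np.int64(265)] [np.int64(297)] 18
205 [np.int64(265)] [np.int64(297)] 18
206 [np.int64(265)] [np.int64(297)] 18
```

View pics/hold3.png

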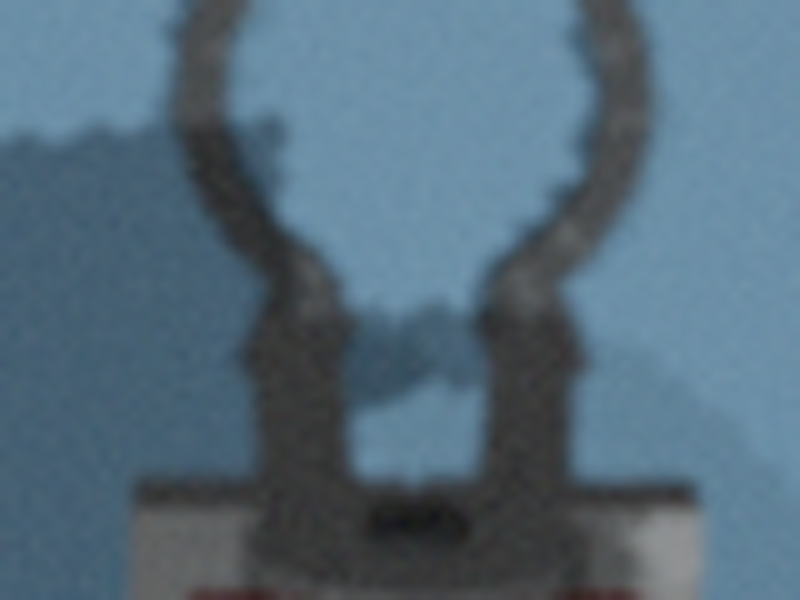

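The jaws (centres at columns 302 and 532) sit right over the lugs (297 and 533). I descend with a contact stop.

```bash
python3 - <<'E'
from h import *
cp,R=tool(); q=current_orientation()
move_gripper(.0555); print(current_finger_gap(),current_grip_force(),np.array(current_force()).round(2))
t=cp.copy(); t[2]=.1205
h=servo_line(t,q,rate=.012,contact_N=3); cp,R=tool(); print(h,cp,np.array(current_force()).round(2),np.array(current_torque()).round(3),current_clock())
w=capture("wrist"); jawrep(w,cp,R); np.savez("hold4.npz",**w)
E
```

```text
0.05561797170297713 19.44035768508911 [ 0.18 -0.1  -0.95]
True [ 0.51506366 -0.0155335   0.12465874] [-1.12 -0.76  4.26] [ 0.054  0.145 -0.016] 12.7917
jaw -1 127 zmax 0.1190 y -0.0197..-0.0074 med -0.0128 x 0.0039
jaw 1 128 zmax 0.1190 y 0.0051..0.0173 med 0.0107 x 0.0037
```

```bash
python3 - <<'E'
from h import *
cp,R=tool(); q=current_orientation()
for g in(.053,.051,.049,.047):
    move_gripper(g); print(g,current_finger_gap(),current_grip_force(),np.array(current_force()).round(2),current_clock())
t=cp+[0,0,.04]; servo_line(t,q,rate=.06); cp,R=tool(); print(cp,current_finger_gap(),current_grip_force(),np.array(current_force()).round(2))
w=capture("wrist"); jawrep(w,cp,R); np.savez("lift.npz",**w)
cv2.imwrite("pics/lift.png",cv2.resize(w["image"][140:260,200:360],None,fx=5,fy=5,interpolation=cv2.INTER_CUBIC))
E
```

```text
0.053 0.05389692616080942 26.0053288936615 [-0.04 -0.17  6.2 ] 13.1167
0.051 0.05256925192892475 29.994713366031647 [-0.67 -0.31  6.59] 13.3333
0.049 0.0525817724344546 29.99475359916687 [-0.   -0.34  6.62] 13.55
0.047 0.052697842641006964 29.994645416736603 [0.07 0.32 5.87] 13.7667
[ 0.51479038 -0.01544416  0.16451358] 0.05230346974376425 29.992932379245758 [ 0.09  0.12 -2.85]
jaw -1 118 zmax 0.1190 y -0.0188..-0.0084 med -0.0146 x 0.0036
jaw 1 104 zmax 0.1189 y 0.0069..0.0163 med 0.0120 x 0.0034
```

View pics/lift.png

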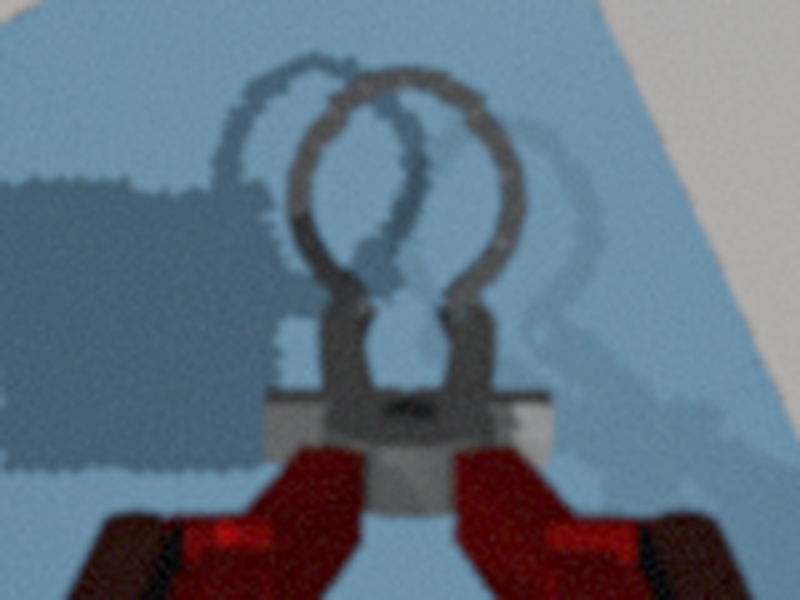

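The ring hangs on the pins, but the 30 N grip limit stops the squeeze at a gap of 52 mm. I need a longer lever, which means gripping higher on the handles. I check the handle profile in the saved depth data first.

```bash
python3 - <<'E'
from h import *
D=dict(np.load("stand.npz")); P=cloud(D)[0]; S=capture("scene"); 
c0=np.array([.5178,.1995]); a=-.035
B=P[:, :2]-c0; y=-np.sin(a)*B[:,0]+np.cos(a)*B[:,1]; x=np.cos(a)*B[:,0]+np.sin(a)*B[:,1]
for z in np.arange(.112,.184,.003):
    m=(abs(P[:,2]-z)<.0015)&(abs(x)<.02)&(abs(y)<.05)
    if m.sum()>3: print("%.3f n%d y %.4f %.4f inner %.4f %.4f x %.4f %.4f"%(z,m.sum(),y[m].min(),y[m].max(),y[m&(y<0)].max(initial=-1),y[m&(y>0)].min(initial=1),x[m].min(),x[m].max()))
cv2.imwrite("pics/plz.png",cv2.resize(D["image"][150:240,240:360],None,fx=6,fy=6,interpolation=cv2.INTER_CUBIC))
E
```

```text
0.112 n33 y -0.0202 0.0201 inner -0.0119 0.0113 x -0.0072 0.0074
0.115 n20 y -0.0215 0.0197 inner -0.0132 0.0124 x -0.0072 0.0058
0.118 n21 y -0.0176 0.0169 inner -0.0135 0.0136 x -0.0071 0.0065
0.121 n21 y -0.0177 0.0177 inner -0.0148 0.0146 x -0.0070 0.0067
0.124 n34 y -0.0303 0.0311 inner -0.0160 0.0151 x -0.0101 0.0093
0.127 n100 y -0.0326 0.0322 inner -0.0173 0.0163 x -0.0102 0.0096
0.130 n34 y -0.0323 0.0308 inner -0.0175 0.0172 x -0.0088 0.0062
0.133 n24 y -0.0203 0.0195 inner -0.0187 0.0175 x -0.0074 0.0067
0.136 n9 y 0.0191 0.0199 inner -1.0000 0.0191 x -0.0073 0.0079
0.142 n15 y -0.0288 0.0287 inner -0.0204 0.0195 x -0.0102 -0.0004
0.145 n17 y -0.0287 0.0272 inner -0.0204 0.0197 x -0.0105 0.0061
0.148 n17 y -0.0298 0.0282 inner -0.0240 0.0196 x -0.0106 0.0079
0.151 n21 y -0.0298 0.0288 inner -0.0204 0.0197 x -0.0104 0.0003
0.154 n12 y -0.0275 0.0282 inner -0.0204 0.0203 x -0.0106 -0.0076
0.157 n32 y -0.0304 0.0300 inner -0.0204 0.0202 x -0.0103 0.0073
0.160 n64 y -0.0305 0.0297 inner -0.0204 0.0207 x -0.0105 0.0084
0.163 n15 y -0.0292 0.0280 inner -0.0193 0.0193 x -0.0095 0.0044
0.166 n23 y -0.0283 0.0271 inner -0.0204 0.0188 x -0.0073 0.0067
0.169 n17 y -0.0279 0.0266 inner -0.0193 0.0187 x -0.0075 0.0050
0.172 n27 y -0.0271 0.0269 inner -0.0182 0.0193 x -0.0074 0.0066
0.175 n16 y -0.0268 0.0260 inner -0.0183 0.0181 x -0.0073 0.0037
0.178 n32 y -0.0259 0.0251 inner -0.0170 0.0162 x -0.0071 0.0067
0.181 n194 y -0.0255 0.0252 inner -0.0167 0.0160 x -0.0073 0.0073
```

View pics/plz.png

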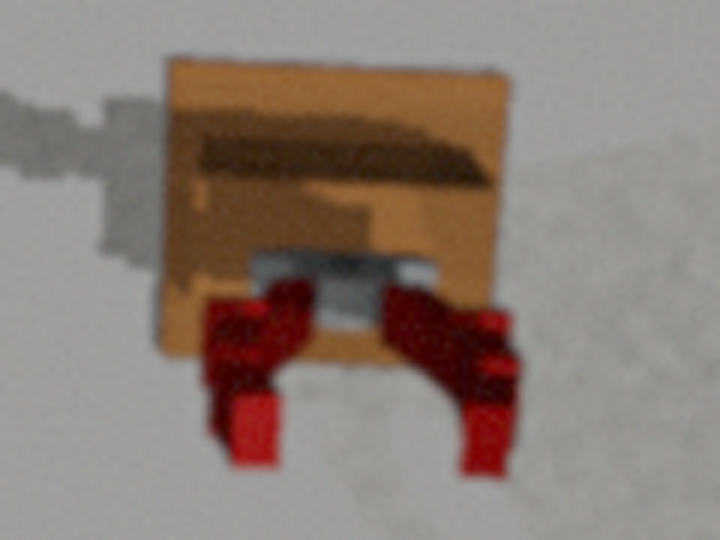

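The handles narrow above the belly: half-width is 30 mm for z from 0.138 to 0.160, then tapers to 25 mm. I should grip with the pad tips just below the belly's top corner. I put the ring back, set the pliers in the stand and regrip about 25 mm higher.

```bash
python3 - <<'E'
from h import *
cp,R=tool(); q=current_orientation()
t=cp.copy(); t[2]=.1215
print(servo_line(t,q,rate=.05,contact_N=3),tool()[0].round(4))
move_gripper(.0565); move_gripper(.0575); print(current_finger_gap(),current_grip_force(),np.array(current_force()).round(2))
p=tool()[0]; print(p); servo_line(p+[0,0,.03],q,rate=.05)
w=capture("wrist"); np.savez("rel.npz",**w); cv2.imwrite("pics/rel.png",cv2.resize(w["image"][140:260,200:360],None,fx=5,fy=5,interpolation=cv2.INTER_CUBIC))
servo_line(p+[0,0,.075],q,rate=.15)
qs=down(-.035)
move_ptp([.5181,.1995,.20],qs); move_gripper(.0595)
cp,R=tool(); w=capture("wrist"); jawrep(w,cp,R); print(cp)
h=servo_line([.5181,.1995,.135],qs,rate=.05,contact_N=6); print(h,tool()[0].round(4),np.array(current_force()).round(2),current_clock())
E
```

```text
True [ 0.5143 -0.0154  0.125 ]
0.058110164833596996 17.60707050561905 [0.87 1.67 0.65]
[ 0.51325032 -0.01511954  0.12457102]
jaw -1 87 zmax 0.1183 y -0.0131..-0.0065 med -0.0098 x 0.0035
jaw 1 88 zmax 0.1166 y 0.0065..0.0130 med 0.0095 x 0.0036
[0.51840398 0.19811761 0.20004135]
False [0.5184 0.1996 0.1354] [ 0.36  0.46 -3.1 ] 19.8417
```

View pics/rel.png

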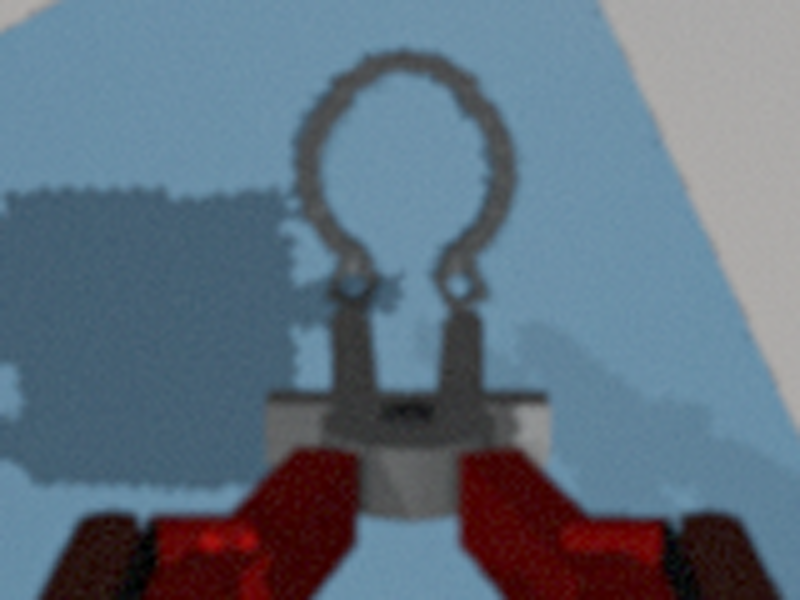

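The ring is back on the mat, eyes at (353, 287) and (463, 286), and closed. I regrip higher.

```bash
python3 - <<'E'
from h import *
qs=down(-.035)
w=dict(np.load("rel.npz"))
E=[ray(w,*e,.0052) for e in((270.2,197.0),(292.2,196.8))]; print("eyes",E[0].round(4),E[1].round(4),((E[0]+E[1])/2).round(4),np.linalg.norm(E[0]-E[1]), "psi",np.arctan2(-(E[1]-E[0])[0],(E[1]-E[0])[1]))
servo_line([.5180,.1995,.1318],qs,rate=.03,contact_N=6); print(tool()[0].round(4))
move_gripper(.072); sleep(.2)
servo_line([.5178,.1995,.1570],qs,rate=.1); cp,R=tool(); print(cp.round(4))
w=capture("wrist"); P=cloud(w)[0]; m=(np.hypot(P[:,0]-.518,P[:,1]-.1995)<.045)&(P[:,2]>.1775)&(P[:,2]<.1845); B=P[m]
print("grip tops",m.sum(),np.median(B[:,2]),cv2.minAreaRect(B[:,:2].astype(np.float32)))
for g in(.062,.0595,.057): move_gripper(g); print(g,current_finger_gap(),current_grip_force(),np.array(current_force()).round(2))
move_gripper(.0595)
servo_line([.5178,.1995,.165],qs,rate=.05); servo_line([.5178,.1995,.235],qs,rate=.15)
print(np.array(current_force()).round(2),current_finger_gap(),current_grip_force(),current_clock())
for g in(.0555,.05,.045,.040):
    move_gripper(g); print(g,current_finger_gap(),current_grip_force())
cp,R=tool(); w=capture("wrist"); 
Q,u,v=jaws(w,cp,R,.11,.15)
for s in(-1,1):
    A=Q[Q[:,1]*s>0]; L=A[A[:,2]>A[:,2].max()-.012]; print(s,A[:,2].max(),L[:,1].min(),L[:,1].max(),np.median(L[:,0]))
move_gripper(.0565); print(current_finger_gap(),current_grip_force(),current_clock())
E
```

```text
eyes [ 0.5081 -0.0262  0.0052] [ 0.5184 -0.0054  0.0052] [ 0.5133 -0.0158  0.0052] 0.023281239455347883 psi -0.4602738230544411
[0.5178 0.1994 0.1317]
[0.5182 0.1996 0.1574]
grip tops 1402 0.18073745987423936 ((0.5152984261512756, 0.19964361190795898), (0.08640547841787338, 0.022206472232937813), 88.21630096435547)
0.062 0.06239131766650799 0.0 [-0.49  0.91 -0.02]
0.0595 0.05972371313660646 17.517921924591064 [ 0.49  0.32 -1.46]
0.057 0.05758440140139355 17.721568644046783 [ 0.17 -0.87  0.17]
[-0.01  0.24 -1.93] 0.06008863572038185 17.451741993427277 23.3
0.0555 0.05618460412851513 17.640674114227295
0.05 0.0502659260078546 17.871047258377075
0.045 0.045714866832010266 18.068775850297243
0.04 0.04058901562611318 18.26177544426173
-1 0.1467218533762095 -0.020408651747670058 -0.013244970787197476 0.003387732633404277
1 0.1437755943090395 0.013114539871007493 0.020392905891033923 0.0031556658492518513
0.05679167955802595 17.592902183532715 25.125
```

The longer lever works: closing to 40.6 mm takes only 18.3 N. I pick the ring up again, aligning numerically with the offsets that worked before.

```bash
cat >> h.py <<'E'
def jawmid(lo=.11,hi=.1475):
    cp,R=tool(); w=capture("wrist"); Q,u,v=jaws(w,cp,R,lo,hi); o=[]
    for s in(-1,1):
        A=Q[Q[:,1]*s>0]; L=A[(A[:,2]>A[:,2].max()-.012)]; o.append([np.median(L[:,0]),(L[:,1].min()+L[:,1].max())/2,A[:,2].max()])
    return np.array(o),cp,R,w
E
python3 - <<'E'
from h import *
q=down(-.465); eye=np.array([.5133,-.0158,.0052])
def goal(j,R,z):
    off=np.array([j[:,0].mean()-.0028,j[:,1].mean(),0]); t=eye-R@off; t[2]=z; return t
R0=Ro.from_quat(q).as_matrix(); j0=np.array([[.0033,0,0]]*2)
move_ptp(goal(j0,R0,.19),q)
servo_line(goal(j0,R0,.164),q,rate=.06)
j,cp,R,w=jawmid(); print(j.round(4).tolist(),cp.round(4),current_finger_gap(),current_grip_force())
t=goal(j,R,.158); print(t); servo_line(t,q,rate=.03); print(tool()[0].round(4))
t[2]=.147
h=servo_line(t,q,rate=.012,contact_N=3); print(h,tool()[0].round(4),np.array(current_force()).round(2),np.array(current_torque()).round(3),current_clock())
E
```

```text
[[0.0034, -0.0114, 0.1433], [0.0033, 0.01, 0.1432]] [ 0.5136 -0.0158  0.1636] 0.05685963368490201 17.594192326068878
[ 0.51414924 -0.01542661  0.158     ]
[ 0.514  -0.0154  0.1579]
True [ 0.5144 -0.0155  0.1508] [-0.52 -0.14  3.36] [-0.016  0.029  0.042] 27.625
```

```bash
python3 - <<'E'
from h import *
cp,R=tool(); q=current_orientation()
for g in(.053,.050,.046):
    move_gripper(g); print(g,current_finger_gap(),current_grip_force(),np.array(current_force()).round(2))
servo_line(cp+[0,0,.06],q,rate=.08)
for g in(.042,.038,.036,):
    move_gripper(g); print(g,current_finger_gap(),current_grip_force(),np.array(current_force()).round(2))
j,cp,R,w=jawmid(.11,.146); np.savez("lift2.npz",**w,cp=cp,Rt=R); print(j.round(4).tolist(),cp.round(4),current_clock())
P=cloud(w)[0]; Q=(P-cp)@R
m=(Q[:,0]>.006)&(Q[:,0]<.08)&(abs(Q[:,1])<.04)&(Q[:,2]>.13)&(Q[:,2]<.165); B=Q[m]
print(m.sum())
for x0 in np.arange(.006,.08,.006):
    k=B[(B[:,0]>x0)&(B[:,0]<=x0+.006)]
    if len(k)>2: print("%.3f n%d z %.4f y %.4f %.4f"%(x0,len(k),np.median(k[:,2]),k[:,1].min(),k[:,1].max()))
E
```

```text
0.053 0.05369765717480879 21.9573774933815 [-0.91 -0.44  7.6 ]
0.05 0.05080625861758055 26.9538813829422 [-1.1  -0.56  7.86]
0.046 0.04647875459828985 29.946539665397722 [-1.66 -1.95  8.23]
0.042 0.0425285532486868 26.89541753847152 [ 0.49 -0.14 -2.35]
0.038 0.03886063131977851 27.45105269830674 [-0.28 -0.04 -3.51]
0.036 0.03679103879885407 27.7275854581967 [-1.09 -0.33 -3.12]
[[0.0033, -0.0173, 0.146], [0.0032, 0.0164, 0.146]] [ 0.5144 -0.0155  0.2108] 30.3583
538
0.006 n78 z 0.1467 y -0.0226 0.0221
0.012 n68 z 0.1466 y -0.0256 0.0240
0.018 n61 z 0.1464 y -0.0264 0.0240
0.024 n61 z 0.1466 y -0.0253 0.0240
0.030 n73 z 0.1466 y -0.0242 0.0227
0.036 n85 z 0.1465 y -0.0210 0.0195
0.042 n112 z 0.1465 y -0.0160 0.0144
```

The ring is held level on the pins and the force is in reserve. I spread further, hover over the shaft and measure the ring and shaft in the same picture.

```bash
cat >> h.py <<'E'
from scipy.optimize import least_squares
def ringshaft(w,cp,R):
    P=cloud(w)[0]; Q=(P-cp)@R
    B=Q[(Q[:,0]>.007)&(Q[:,0]<.08)&(abs(Q[:,1])<.035)&(Q[:,2]>.142)&(Q[:,2]<.1515)]
    zr=np.median(B[:,2]); B=B[abs(B[:,2]-zr)<.0025]
    def res(p):  # two arcs, mid radius 20.4, symmetric about axis with small yaw
        px,py,ya,a=p; o=[]
        c,s=np.cos(ya),np.sin(ya); X=c*(B[:,0]-px)+s*(B[:,1]-py); Y=-s*(B[:,0]-px)+c*(B[:,1]-py)
        # pivot at (px,py); gap towards -x
        sg=np.sign(Y); cx=-.0228*np.cos(a/2); cy=sg*.0228*np.sin(a/2)
        d=np.hypot(X-cx,Y-cy)-.0204; d[abs(Y)<.006]*=.3
        return d
    r=least_squares(res,[.045,0,0,.3],loss="soft_l1",f_scale=.002); px,py,ya,a=r.x
    mid=np.array([px,py])-.0228*np.cos(a/2)*np.array([np.cos(ya),np.sin(ya)])
    return dict(pivot=r.x[:2].round(4),yaw=round(ya,3),a=round(a,3),rms=np.sqrt((r.fun**2).mean()).round(5),mid=mid,ztop=zr,n=len(B)),Q
def discs(Q,z0,z1,x,y,r):
    A=Q[(Q[:,2]>z0)&(Q[:,2]<z1)&(np.hypot(Q[:,0]-x,Q[:,1]-y)<r)]; return A
E
python3 - <<'E'
from h import *
L=dict(np.load("lift2.npz")); print(ringshaft(L,L["cp"],L["Rt"])[0])
move_gripper(.0325); print(current_finger_gap(),current_grip_force())
q=down(0)
S=np.array([.5068,-.2467]); 
t=np.array([S[0]+.0235,S[1],.25]); move_ptp(t,q); servo_line([t[0],t[1],.246],q,rate=.05)
cp,R=tool(); w=capture("wrist"); np.savez("hover.npz",**w,cp=cp,Rt=R)
f,Q=ringshaft(w,cp,R); print(f,cp.round(4),current_clock(),current_finger_gap(),current_grip_force())
A=Q[(Q[:,2]>.155)&(Q[:,2]<.19)&(np.hypot(Q[:,0]-.0235,Q[:,1])<.05)]
zt=np.percentile(A[:,2],2); T=A[A[:,2]<zt+.003]; G=A[(A[:,2]>zt+.009)&(A[:,2]<zt+.015)]
print("shaft top z",np.median(T[:,2]),len(T),cv2.minEnclosingCircle(T[:,:2].astype(np.float32)),T.mean(0),"gear",np.median(G[:,2]),cv2.minEnclosingCircle(G[:,:2].astype(np.float32)))
cv2.imwrite("pics/hover.png",cv2.resize(w["image"][150:270,200:360],None,fx=5,fy=5,interpolation=cv2.INTER_CUBIC))
E
```

```text
{'pivot': array([ 0.0462, -0.0004]), 'yaw': np.float64(0.016), 'a': np.float64(0.227), 'rms': np.float64(0.00155), 'mid': array([ 0.02357066, -0.0007675 ]), 'ztop': np.float64(0.14654574993468983), 'n': 515}
0.03328929418638747 28.195883883163333
{'pivot': array([ 0.0456, -0.    ]), 'yaw': np.float64(0.004), 'a': np.float64(0.286), 'rms': np.float64(0.00151), 'mid': array([ 2.30099688e-02, -9.92460911e-05]), 'ztop': np.float64(0.1465351375023865), 'n': 520} [ 0.5301 -0.2452  0.2454] 31.8917 0.033384327228194476 28.114066002890468
shaft top z 0.16547577753220755 817 ((0.023232853040099144, -0.0012948819203302264), 0.01845814473927021) [ 0.02321379 -0.000876    0.16547651] gear 0.17713662554958556 ((0.02308674342930317, -0.0011608467902988195), 0.03397899493575096)
```

View pics/hover.png

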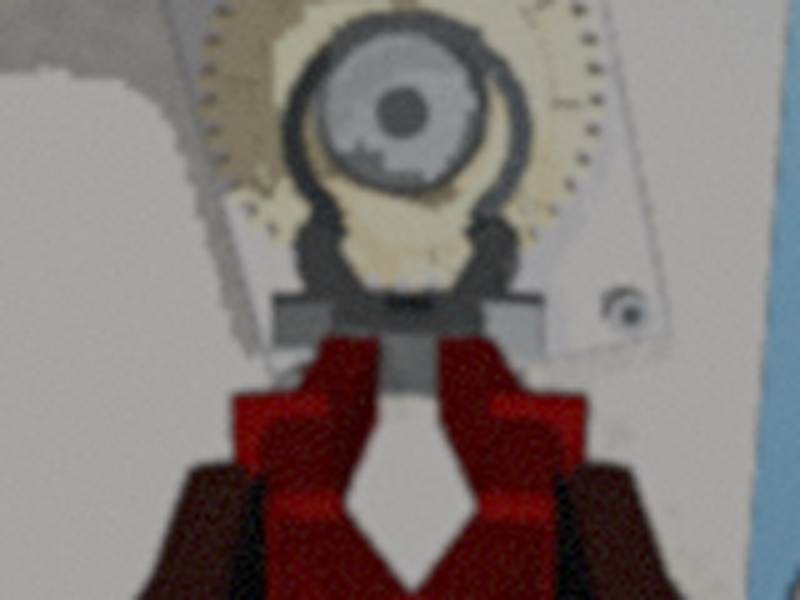

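The picture shows the ring centred around the shaft end, with the shaft centre at (402, 108), nearly in the middle of the ring. I open it a little more, re-measure and go down over the shaft with a force guard.

```bash
python3 - <<'E'
from h import *
q=down(0)
for g in(.029,.026):
    move_gripper(g); print(g,current_finger_gap(),current_grip_force())
def meas():
    cp,R=tool(); w=capture("wrist"); f,Q=ringshaft(w,cp,R)
    A=Q[(Q[:,2]>.153)&(Q[:,2]<.19)&(np.hypot(Q[:,0]-.0235,Q[:,1])<.05)]
    zt=np.percentile(A[:,2],2); T=A[A[:,2]<zt+.003]; G=A[(A[:,2]>zt+.009)&(A[:,2]<zt+.015)]
    g=cv2.minEnclosingCircle(G[:,:2].astype(np.float32)); s=T.mean(0)[:2]
    print(f,"shaft",T.mean(0).round(4),len(T),"gear",np.round(g[0],4),round(g[1],4),np.median(G[:,2]).round(4),cp.round(4))
    return f,s,g,cp,R
f,s,g,cp,R=meas()
d=R@np.array([*(((s+np.array(g[0]))/2)-f["mid"]),0]); print("shift",d.round(4),current_finger_gap(),current_grip_force(),current_clock())
t=cp+d; t[2]=.236; servo_line(t,q,rate=.05); print(tool()[0].round(4),np.array(current_force()).round(2))
f,s,g,cp,R=meas()
E
```

```text
0.029 0.02996659839758121 28.65988872013986
0.026 0.02685076868894156 29.054631711915135
{'pivot': array([0.0444, 0.0005]), 'yaw': np.float64(0.031), 'a': np.float64(0.388), 'rms': np.float64(0.00153), 'mid': array([ 0.02204503, -0.00016191]), 'ztop': np.float64(0.14619565519037972), 'n': 517} shaft [0.023  0.0004 0.166 ] 800 gear [0.0235 0.0005] 0.034 0.1777 [ 0.5303 -0.2468  0.246 ]
shift [-0.0012  0.0006  0.    ] 0.026464328323943267 29.031707039102912 32.5333
[ 0.5285 -0.2458  0.2353] [ 0.9   0.56 -2.04]
{'pivot': array([0.0444, 0.0004]), 'yaw': np.float64(0.027), 'a': np.float64(0.386), 'rms': np.float64(0.00153), 'mid': array([ 0.02203868, -0.00015481]), 'ztop': np.float64(0.14622792264571896), 'n': 519} shaft [ 0.0221 -0.0006  0.1554] 897 gear [ 0.0214 -0.0007] 0.0342 0.167 [ 0.5285 -0.2458  0.2353]
```

```bash
python3 - <<'E'
from h import *
q=down(0)
for z in(.2255,.2225,.2195):
    h=servo_line([.5290,-.2464,z],q,rate=.02,contact_N=9)
    cp,R=tool(); print(h,cp.round(4),np.array(current_force()).round(2),np.array(current_torque()).round(3),current_finger_gap(),current_grip_force())
    if h: break
w=capture("wrist"); f,Q=ringshaft(w,cp,R); print(f,current_clock())
E
```

```text
False [ 0.529  -0.2464  0.2255] [ 0.25 -0.19 -1.47] [ 0.036 -0.013  0.028] 0.02697394493280625 29.009249433875084
False [ 0.5289 -0.2463  0.2223] [-1.06  0.56 -2.24] [0.048 0.035 0.018] 0.0267471052467329 28.945554234087467
False [ 0.5288 -0.2463  0.2193] [ 0.2   0.63 -1.74] [0.102 0.076 0.019] 0.026704222927835874 28.937173867598176
{'pivot': array([0.0481, 0.0007]), 'yaw': np.float64(0.021), 'a': np.float64(0.848), 'rms': np.float64(0.00358), 'mid': array([0.02732631, 0.00028895]), 'ztop': np.float64(0.14960688053308235), 'n': 760} 34.2583
```

```bash
python3 - <<'E'
from h import *
q=down(0)
for z in(.2175,.2165,.2158,.2152,.2147,.2142,.2137):
    h=servo_line([.5290,-.2464,z],q,rate=.01,contact_N=7); sleep(.1)
    F=np.mean([current_force() for _ in range(5)],0); print(h,tool()[0].round(4),F.round(2),np.array(current_torque()).round(3),current_grip_force())
    if F[2]>6.5: break
print(current_clock())
E
```

```text
False [ 0.5291 -0.2465  0.2177] [ 0.7  -0.17  0.31] [ 0.051  0.022 -0.005] 29.053188459947705
False [ 0.5292 -0.2465  0.2167] [-1.04 -0.47  0.98] [ 0.074  0.079 -0.033] 29.16822505183518
False [ 0.5292 -0.2465  0.216 ] [-0.55 -0.47  2.81] [0.03  0.085 0.023] 29.262457117438316
False [ 0.5291 -0.2465  0.2154] [-0.77 -0.65  4.01] [ 0.071  0.03  -0.027] 29.33652120642364
False [ 0.5291 -0.2465  0.2149] [0.01 0.21 5.24] [-0.001  0.026 -0.026] 29.38915536738932
False [ 0.5293 -0.2466  0.2145] [-0.22 -0.27  5.9 ] [ 0.043  0.079 -0.026] 29.434000896289945
False [ 0.5294 -0.2466  0.2142] [ 0.21 -0.11  5.64] [ 0.049  0.025 -0.049] 29.471556348726153
36.8083
```

```bash
python3 - <<'E'
from h import *
q=down(0)
servo_line([.5289,-.2464,.2134],q,rate=.01,contact_N=7); sleep(.1)
F=np.mean([current_force() for _ in range(5)],0); print(tool()[0].round(4),F.round(2))
for g in(.031,.035,.039,.044,.049,.053,.056):
    move_gripper(g); F=np.mean([current_force() for _ in range(3)],0); print(g,round(current_finger_gap(),4),round(current_grip_force(),2),F.round(2),tool()[0].round(4))
print(current_clock())
E
```

```text
[ 0.5293 -0.2466  0.214 ] [-0.55  0.19  7.18]
0.031 0.0315 27.38 [-0.21  0.36  7.71] [ 0.5293 -0.2464  0.214 ]
0.035 0.0356 27.01 [0.19 1.22 7.24] [ 0.5294 -0.2465  0.214 ]
0.039 0.0397 26.43 [-0.42  0.62  7.6 ] [ 0.5294 -0.2464  0.214 ]
0.044 0.0443 26.01 [0.04 0.27 7.3 ] [ 0.5294 -0.2465  0.214 ]
0.049 0.0494 24.54 [-0.07  0.87  5.69] [ 0.5294 -0.2464  0.2139]
0.053 0.0535 16.71 [-0.5   0.79  6.14] [ 0.5293 -0.2464  0.2138]
0.056 0.0562 16.37 [-0.56  0.51  5.98] [ 0.5292 -0.2463  0.2137]
39.3
```

The ring force dropped away only near full closure, so the ring has closed below the land. I withdraw the pins straight up and check.

```bash
python3 - <<'E'
from h import *
q=down(0)
move_gripper(.0568)
p=tool()[0]
h=servo_line(p+[-.0003,0,.010],q,rate=.03,contact_N=18); print(h,tool()[0].round(4),np.array(current_force()).round(2))
servo_line(p+[0,0,.06],q,rate=.1)
cp,R=tool(); w=capture("wrist"); cv2.imwrite("pics/fin.png",w["image"]); np.savez("fin.npz",**w,cp=cp,Rt=R)
P=cloud(w)[0]; B=P[np.hypot(P[:,0]-.507,P[:,1]+.2465)<.05]; B=B[B[:,2]>.055]
r=np.hypot(B[:,0]-.5068,B[:,1]+.2465)
h_,e=np.histogram(B[:,2],np.arange(.056,.084,.001)); print(dict(zip(e[:-1].round(3).tolist(),h_.tolist())))
for a,b in((0,.015),(.0185,.0225),(.025,.033)):
    k=B[(r>a)&(r<b)]; print(a,len(k),np.percentile(k[:,2],[10,50,90]).round(4))
for n in("ring","ring_eye_l"):
    for d in spot_in("wrist",n)[:2]: print(n,round(d["conf"],2),d["xy"],ray(w,*d["xy"],.0695).round(4))
print(current_clock(),current_finger_gap(),current_grip_force())
E
```

```text
False [ 0.5286 -0.2461  0.2233] [ 0.25  0.18 -1.34]
{0.056: 81, 0.057: 421, 0.058: 764, 0.059: 258, 0.06: 59, 0.061: 57, 0.062: 25, 0.063: 4, 0.064: 49, 0.065: 339, 0.066: 548, 0.067: 232, 0.068: 65, 0.069: 177, 0.07: 79, 0.071: 9, 0.072: 0, 0.073: 9, 0.074: 12, 0.075: 31, 0.076: 50, 0.077: 70, 0.078: 108, 0.079: 289, 0.08: 252, 0.081: 62, 0.082: 3, 0.083: 0}
0 7830 [0.3674 0.3795 0.3887]
0.0185 3006 [0.0777 0.3703 0.3882]
0.025 13470 [0.2301 0.368  0.382 ]
ring 0.83 [270.4, 155.4] [ 0.4927 -0.2588  0.0695]
ring 0.41 [312.5, 242.0] [ 0.6046 -0.2051  0.0695]
ring_eye_l 0.8 [279.4, 148.6] [ 0.4847 -0.248   0.0695]
40.8083 0.05699229135547699 17.578796446323395
```

```bash
python3 - <<'E'
from h import *
L=dict(np.load("fin.npz")); P=cloud(L)[0]
B=P[(np.hypot(P[:,0]-.507,P[:,1]+.2465)<.04)&(P[:,2]>.0682)&(P[:,2]<.0715)]
print(len(B),B.min(0).round(4),B.max(0).round(4)); F=B[B[:,0]>.526]; print("lugs",[ (k[:,1].min().round(4),k[:,1].max().round(4),np.median(k[:,2]).round(4)) for k in(F[F[:,1]<-.2465],F[F[:,1]>-.2465]) if len(k)])
print("z tilt",np.linalg.lstsq(np.c_[B[:,:2]-B[:,:2].mean(0),np.ones(len(B))],B[:,2],rcond=None)[0].round(4))
qs=down(-.035); p=tool()[0]
servo_line([p[0],p[1],.29],down(0),rate=.2)
move_ptp([.5181,.1995,.235],qs); move_gripper(.0595)
j,cp,R,w=jawmid(); print(j.round(4).tolist(),cp.round(4))
h=servo_line([.5181,.1996,.1615],qs,rate=.06,contact_N=6); print(h,tool()[0].round(4),np.array(current_force()).round(2),current_clock())
if not h:
    h=servo_line([.5181,.1996,.1560],qs,rate=.02,contact_N=4); print(h,tool()[0].round(4),np.array(current_force()).round(2))
E
```

```text
319 [ 0.4815 -0.2691  0.0682] [ 0.5352 -0.2134  0.0715]
lugs [(np.float64(-0.2634), np.float64(-0.2523), np.float64(0.0696)), (np.float64(-0.24), np.float64(-0.2289), np.float64(0.0697))]
z tilt [-0.0023  0.0017  0.0696]
[[0.0034, -0.0097, 0.1438], [0.0034, 0.0096, 0.144]] [0.5185 0.1988 0.2351]
False [0.5185 0.1997 0.1619] [-0.39  0.37 -1.7 ] 44.4083
True [0.5187 0.1996 0.1567] [-0.68 -0.5   4.97]
```

The ring is closed (lugs 23.4 mm apart) and level. The pliers are seated in the stand, so I release them, back off and check.

```bash
python3 - <<'E'
from h import *
qs=down(-.035); p=tool()[0]
servo_line(p+[0,0,.0005],qs,rate=.02)
move_gripper(.08); sleep(.3); servo_line([p[0],p[1],.26],qs,rate=.12)
servo_line([p[0]-.02,p[1],.33],qs,rate=.2); sleep(.3)
w=capture("wrist"); P=cloud(w)[0]
A=P[(np.hypot(P[:,0]-.518,P[:,1]-.1995)<.06)]
for z0,z1 in((.058,.067),(.14,.162),(.178,.185)):
    k=A[(A[:,2]>z0)&(A[:,2]<z1)]; print(z0,len(k),np.median(k[:,2]).round(4),cv2.minAreaRect(k[:,:2].astype(np.float32)))
print(np.array(current_force()).round(2),current_clock())
E
```

```text
0.058 834 0.0628 ((0.5175235271453857, 0.1995076984167099), (0.07179006189107895, 0.0435926653444767), 87.14574432373047)
0.14 168 0.158 ((0.5182281732559204, 0.1997251957654953), (0.05977723002433777, 0.01931510679423809), 88.02357482910156)
0.178 223 0.1809 ((0.5187262296676636, 0.19972698390483856), (0.04958656430244446, 0.014361214824020863), 87.50495910644531)
[-0.21  0.06 -0.15] 47.6833
```

Handle tops are at 0.181, as at the start, and the pliers stand upright and centred in the stand. I hand the job in.

```bash
python3 -c "
from bench import *
print(close_job(), current_clock())"
```

```text
the job is handed in; nothing more can be done
the job is handed in; nothing more can be done
```

I handed the job in at about 48 s: by my last depth measurements the ring is closed and level in the groove, holding the gear about 2 mm down, and the released pliers stand upright in their stand, though no verdict came back.

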